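Tip the V-block over and push it home against the stop

TASK

The aluminium V-block stands on its end on the work board. Push it over so that it comes to lie with its V groove facing up, then push it along the board until its leading end sits flat against the stop bar, within the length of the bar. Only push it, never lift it off the board, and leave the brass stub, the jar and the screwdriver where they are.

Things in the scene. Friction and masses are not known exactly. Their poses are not given: they have to be found in the camera images.
- vblock: Loose bright aluminium V-block, 0.35 to 0.7 kg, 45 (x) x 60 (y) x 95 (z) mm. It starts standing on a 45 x 60 end; origin: centre of that end; z runs along its length. A 90 degree V groove, 34 mm wide, 17 mm deep, runs the whole length of the middle of its -x face, with a flat 13 mm land each side. The plain +x face, the one it must lie on, looks at the start to the stop bar, within 0.2 rad.
- vblock_mid (a point): Centre of the V-block's bounding box, 47.5 mm from either end; axes as vblock. 47.5 mm above the board when standing, 22.5 mm when lying groove up. Pushed high on the grooved face the block tips; past about 24 degrees it falls by itself onto the plain face.
- vblock_head (a point): Centre of the V-block's other 45 x 60 mm end: the upper one at the start, the leading one (nearest the stop bar) once it lies, still some 40 to 80 mm short of the bar; axes as vblock.
- stop (a point): Point on the flat face of the stop bar that the V-block must meet: middle of the bar's length, at the level of the board's top (12 mm above the bench). x is level and points square into the bar, away from the V-block; y runs along the bar; z up. The dark steel bar is fixed, 180 mm long, 26 mm high, 22 mm thick.
- board: Fixed pale wooden work board, 320 x 320 x 12 mm, that carries the stop bar and all the loose things. Origin: centre of its underside on the bench; axes as stop, which lies 120 mm from it along x.
- brass_stub: Loose upright brass round, 22 mm diameter, 45 mm high, on the board beside the V-block's path (+y side); origin at the centre of its underside. Leave alone.
- jar: Loose small pale jar with black lid, 34 mm diameter, 42 mm high, on the board on the -y side; origin at the centre of its underside. Leave alone.
- screwdriver: Loose small screwdriver, 140 mm long, lying on the board on the -y side roughly along the path, handle towards its own -x; origin at the middle of its underside. Leave alone.
Not all that is in view belongs to the job. There is more than one size of the vblock; the one meant has the size given above.

How it is judged:
By the outcome, as a careful person would: the job done as asked, in the order asked, and still so for the second after the job is handed in, with the robot touching nothing.
It also fails if it takes over 42 s, if anything falls off the work surface, if the arm or the gripper's body presses on something with over 40 N, if the wrist force passes 120 N, or if a joint passes its speed limit or range.

ROBOT

A 7-joint arm with a two-finger parallel gripper is mounted at the origin on the work surface. World frame = base frame: x ahead of the robot, y to its left, z up, the work surface at z = 0. Lengths are in m, angles in rad, forces in N, time in s.
With the tool pointing down it reaches from about 0.425 to 0.925 m from the base axis. Payload 6.8 kg.
Tool frame: the origin (TCP) lies on the front face of the gripper's body, between the roots of the fingers; the fingertips stand 73 mm ahead of it and the grasp point (between the pads) lies r.pinch_z ahead of it (r.pinch_z is the distance from the TCP to the grasp point, in m); z points along the fingers, y is the direction in which the jaws open and shut (so a half turn about z gives the same grasp; the last joint's range is limited). The gripper opens to 85 mm and grips with 20 to 120 N. Pads are 22 mm wide; open, the fingers measure 114 mm over their backs; the gripper's body (76 mm by 85 mm) begins 54 mm behind the grasp point. The pads swing forward as they close: fully open they stand 13 mm farther back than shut.
Start: joints at [-0.108, 0.477, 0.022, 1.555, -0.011, 1.109, -0.083], TCP at [0.675, 0, 0.304] pointing down, gripper open.
Joint ranges: [-2.96, 2.96], [-0.34, 2.1], [-1.41, 1.46], [0.24, 2.44], [-1.37, 4.51], [0.17, 1.92], [-2.96, 2.96]. Speed limits (rad/s): [2.39, 2.39, 3.14, 3.14, 3.14, 3.14, 3.14].

INTERFACE

Orientations are given as a rotation vector (axis times angle).
In Python, from bench import readout, grab_frame, r, search_frame, masks_of, tip_of gives the robot as it stands.
- The arm moves only by the tool step_arm, never from a script. Its argument "commands" is a list of rows, each a list of 7 numbers: the shift along the tool's x, y, z as a fraction of full scale, then the turn, a rotation vector about the tool's x, y, z as a fraction of full scale, then the gripper's target within -1 to 1 (shut at 1, half-way at 0, fully open at -1). In form: [[tx, ty, tz, ax, ay, az, hand], ...]. A call has exactly 10 rows; each row is the pose to reach, as a shift and turn from the pose measured when the call began, along the tool's axes at that moment, turning the shorter way round; what a row does not reach only later rows make up. Full scale, the value 1, is 500 mm for a shift and 360 degrees for a turn. A row lasts 1/8 s, in which the tool goes at most 62.5 mm and 10.7 degrees, less where a joint would pass 70% of its speed; a pose out of reach is approached as far as the arm can. A call with a number of a shift or a turn outside -1 to 1 is refused whole. A call with a gripper value outside its range is refused whole. The fingers move at their own pace and stop on an object; "newtons" is the grip in N (left out, the last holds). Time passes only in rows, so rows that repeat a pose let the fingers close, or fill a call up. It gives the time, the measured TCP pose, the force and the opening at its end, in the units of the state.
- readout.get_obs(): the state, without advancing time (a new reading comes with each control period).
- grab_frame(name): name is "scene" or "side" or "wrist"; returns a dict with "img" (420x560x3 uint8, red, green, blue), "K" (3x3 intrinsics, pixels), "D" ([k1, k2, p1, p2, k3] as OpenCV has them; the pictures are not rectified), "world_to_cam" (4x4, takes a point from world to camera coordinates). Camera axes: x right, y down, z forward; pixel columns grow to the right and rows downward; lengths in m; the calibration is good to about 2 mm. A picture is of the moment at which its call begins. There is no depth.
- r.hand_in(): hands the job in, once; it reports no verdict.
Trained networks look in a picture, given as the dict that the camera call returned (one of the last four; its "shot" number tells which), for a name from the list of things; names that differ only in an ending like _2 or _b are one class to them, and where a whole thing is asked for, a point or a joint stands for the part that bears it (a point fixed in the world has none). Each returns a list of dicts, best first, with "p" (0 to 1); they miss things now and then, are a little off and sometimes report something else, mostly with a low value. They report only what shows in the picture. A call takes as long as a camera call. They do not tell look-alikes from the thing itself.
- search_frame(thing, picture): "extent" ([centre column, centre row, width, height] in pixels, round what is visible of it).
- masks_of(thing, picture): "pixels" (420x560 bool, what is visible of it) and "extent" ([centre column, centre row, width, height] in pixels, round what is visible of it).
- tip_of(thing, picture): "point" ([column, row] in pixels: a listed point, or the origin of a listed thing).
The state is a dict: "clock": time; "joints": joint angles; "qvel": joint speeds; "tau": joint torques, N m; "tcp_pos": TCP position; "orientation": TCP orientation; "contact_force": force on the tool from outside, world axes, zero at the start; "moment": the same for the moment, N m; "grip_width": finger opening in m.
Only numpy, scipy, OpenCV 4.12 (cv2) and the standard library are available. Lean on these libraries where they do the work, as an engineer would, in place of code of your own. Each camera call takes 0.05 s, during which the arm holds its last target. There are 200 camera calls.

## Working session

There is one attempt and no reset: what is moved stays moved. The work goes in short steps, Python scripts to look and compute and a tool call to move; the robot and the scene stay as the last step left them, time stands still between calls to the robot, and variables do not carry over. Pictures are saved under pics/ and viewed, about 8 in all and at most 12, crops included, and the job is handed in when it is done.

Besides the shell and the picture viewer there is one more tool, called in YAML: its name, and indented under it one key for each argument. step_arm: Moves the arm, as the interface text tells. Its arguments: {"type":"object","properties":{"commands":{"type":"array"},"newtons":{"type":"number"}},"required":["commands"]}

```bash
mkdir -p pics
cat > h.py <<'E'
import numpy as np, cv2
from scipy.optimize import least_squares
from bench import readout, grab_frame, r, search_frame, masks_of, tip_of
def ray(f,p):
    u=cv2.undistortPoints(np.array([[p]],float),f["K"],np.array(f["D"],float))[0,0]
    T=np.array(f["world_to_cam"]);R=T[:3,:3]
    d=R.T@np.array([u[0],u[1],1]);return -R.T@T[:3,3],d/np.linalg.norm(d)
def plane(f,p,z):
    o,d=ray(f,p);return o+d*(z-o[2])/d[2]
def tri(obs):
    A=np.zeros((3,3));b=np.zeros(3);L=[ray(f,p) for f,p in obs]
    for o,d in L:
        M=np.eye(3)-np.outer(d,d);A+=M;b+=M@o
    x=np.linalg.solve(A,b);return x,[round(1e3*np.linalg.norm((np.eye(3)-np.outer(d,d))@(x-o)),1) for o,d in L]
def proj(f,P):
    T=np.array(f["world_to_cam"]);P=np.atleast_2d(P)
    return cv2.projectPoints(P.astype(float),cv2.Rodrigues(T[:3,:3])[0],T[:3,3],f["K"],np.array(f["D"],float))[0][:,0]
def save(f,n): cv2.imwrite(f"pics/{n}.png",f["img"][:,:,::-1])
E
python3 - <<'E'
from h import *
print(readout.get_obs())
F={n:grab_frame(n) for n in("scene","side","wrist")}
cv2.imwrite("pics/a.png",np.hstack([F["scene"]["img"],F["side"]["img"]])[:,:,::-1]) if 0 else None
for n in F: save(F[n],"a_"+n)
for t in "vblock vblock_mid vblock_head stop board brass_stub jar screwdriver".split():
    for n in F:
        print(t,n,[(np.round(d["point"]).tolist(),round(d["p"],2)) for d in tip_of(t,F[n])][:4], [(np.round(d["extent"]).tolist(),round(d["p"],2)) for d in search_frame(t,F[n])][:4] if t in("vblock","board") else "")
E
```

```text
{'clock': 0.0, 'joints': array([-0.10810666,  0.47780611,  0.02236952,  1.55646367, -0.01150881,
        1.10927612, -0.08306095]), 'qvel': array([ 0.00043845, -0.0009378 ,  0.00069822, -0.00064011,  0.00143865,
       -0.00050699,  0.00011181]), 'tau': array([-5.45967814e-04, -5.96443820e+01,  1.60769675e+00, -2.81194621e+01,
        1.24063640e-02,  9.39900521e-03,  2.20753498e-05]), 'tcp_pos': array([ 6.74540694e-01, -1.62097062e-05,  3.02916972e-01]), 'orientation': array([-2.22056134e+00, -2.22064305e+00,  2.17715318e-03]), 'contact_force': array([-0.32453477, -0.26423202,  0.26321245]), 'moment': array([0.04447253, 0.03591642, 0.04673623]), 'grip_width': 0.08548207630316543}
vblock scene [([286.0, 228.0], 0.95), ([201.0, 178.0], 0.76), ([385.0, 277.0], 0.56)] [([196.0, 159.0, 35.0, 55.0], 0.74), ([286.0, 216.0, 23.0, 40.0], 0.71), ([385.0, 268.0, 14.0, 30.0], 0.64), ([276.0, 239.0, 154.0, 113.0], 0.39)]
vblock side [([311.0, 230.0], 0.87), ([315.0, 138.0], 0.8), ([321.0, 361.0], 0.69)] [([312.0, 220.0, 36.0, 54.0], 0.79), ([324.0, 351.0, 32.0, 34.0], 0.61), ([318.0, 121.0, 43.0
[... 607 characters left out ...]
([224.0, 243.0], 0.9)] 
stop side [([249.0, 198.0], 0.73)] 
stop wrist [([298.0, 281.0], 0.98)] 
board scene [([264.0, 240.0], 0.98), ([222.0, 245.0], 0.37)] [([273.0, 241.0, 157.0, 113.0], 0.95)]
board side [([292.0, 228.0], 0.76), ([309.0, 234.0], 0.21)] []
board wrist [([206.0, 250.0], 0.7)] [([216.0, 223.0, 320.0, 290.0], 0.75)]
brass_stub scene [([293.0, 272.0], 0.6), ([289.0, 215.0], 0.37)] 
brass_stub side [([258.0, 270.0], 0.57)] 
brass_stub wrist [([218.0, 132.0], 0.94)] 
jar scene [([283.0, 193.0], 0.38)] 
jar side [([354.0, 205.0], 0.79)] 
jar wrist [] 
screwdriver scene [([232.0, 205.0], 0.57)] 
screwdriver side [([300.0, 177.0], 0.78)] 
screwdriver wrist [([227.0, 351.0], 0.72)]
```

Run:
```python
from h import *
a,b,c=[cv2.imread(f"pics/a_{n}.png") for n in("scene","side","wrist")]
cv2.imwrite("pics/m1.png",cv2.resize(np.hstack([a[120:330,150:430],b[60:400,180:420][:,:]][:1]),None,fx=2.8,fy=2.8))
t=np.hstack([cv2.resize(b[80:380,200:400],(400,600)),cv2.resize(c,(400,300)).repeat(1,0) if 0 else cv2.copyMakeBorder(cv2.resize(c,(400,300)),0,300,0,0,0)])
cv2.imwrite("pics/m2.png",t)
F={n:grab_frame(n) for n in("scene","side","wrist")}
def T(name,s,d,w=None):
    o=[(F["scene"],s),(F["side"],d)]+([(F["wrist"],w)] if w else [])
    x,e=tri(o);print(name,x.round(4),e)
T("base mid",(286,228),(311,230),(168,249));T("mid",(287,215),(308,216),(151,263));T("head",(285,201),(317,201),(130,288))
T("far",(199,161),(320,118));T("near",(384,269),(322,350))
T("stop",(224,243),(249,198),(298,281));T("board",(264,240),(292,228),(206,250));T("stub",(293,272),(258,270),(218,132));T("jar",(283,193),(354,205));T("sd",(232,205),(300,177),(227,351))
```

```text
base mid [ 0.5384 -0.0862  0.0114] [np.float64(2.7), np.float64(0.7), np.float64(2.0)]
mid [ 0.543  -0.0757  0.0684] [np.float64(1.8), np.float64(1.3), np.float64(2.8)]
head [ 0.5319 -0.0934  0.0959] [np.float64(3.0), np.float64(1.3), np.float64(3.2)]
far [ 0.6033 -0.3934  0.0734] [np.float64(4.1), np.float64(4.1)]
near [0.4488 0.1735 0.0273] [np.float64(2.6), np.float64(2.6)]
stop [ 0.6976 -0.129   0.0183] [np.float64(0.3), np.float64(0.8), np.float64(0.9)]
board [ 0.5849 -0.1054 -0.0199] [np.float64(5.8), np.float64(2.1), np.float64(7.4)]
stub [0.6122 0.0464 0.0134] [np.float64(6.0), np.float64(2.2), np.float64(6.0)]
jar [ 0.465  -0.1859  0.0172] [np.float64(3.7), np.float64(3.7)]
sd [ 0.6055 -0.2292  0.0217] [np.float64(0.8), np.float64(1.0), np.float64(0.4)]
```

View pics/m1.png

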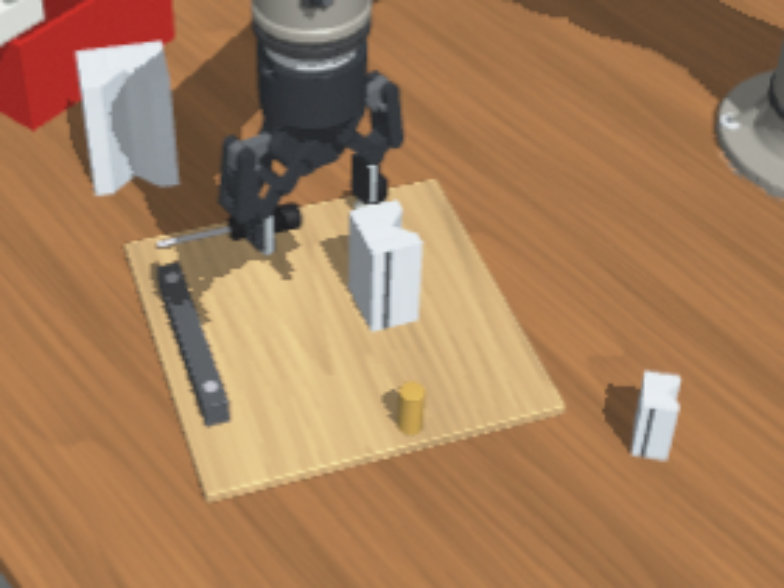

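View pics/m2.png

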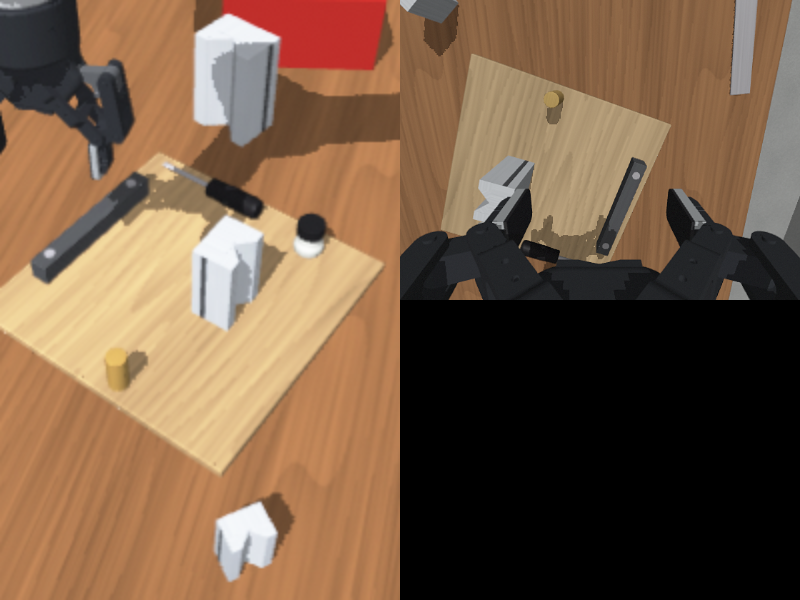

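Candidates for the block: scene (286,215) / side (312,220), on the board, medium; scene (199,161) / side (318,121), off the board, larger; scene (384,269) / side (322,350), off the board, smaller. By the description I choose the one on the board. Next I fit its silhouette, the board and the bar.

```bash
cat >> h.py <<'E'
SEC=np.array([[.0225,-.03],[.0225,.03],[-.0225,.03],[-.0225,.017],[-.0055,0],[-.0225,-.017],[-.0225,-.03]])
def blockpts(R,t,s=1): # rings at both ends
    B=np.c_[SEC,np.zeros(7)];H=np.c_[SEC,np.full(7,.095)];return (B@R.T+t),(H@R.T+t)
def sil(f,R,t):
    B,H=blockpts(R,t);k=8;m=np.zeros((420*2,560*2),np.uint8)
    b=proj(f,B)*2;h=proj(f,H)*2
    q=[b,h]+[np.array([b[i],b[(i+1)%7],h[(i+1)%7],h[i]]) for i in range(7)]
    for p in q: cv2.fillPoly(m,[np.round(p*16).astype(np.int32)],1,shift=4)
    return cv2.resize(m.astype(np.float32),(560,420),interpolation=cv2.INTER_AREA)
E
python3 - <<'E'
from h import *
from scipy.optimize import minimize
from scipy.spatial.transform import Rotation as Ro
F={n:grab_frame(n) for n in("scene","side","wrist")}
# board
def cp(s): return [np.array(s)]
c={"scene":[(195.4,206.8),(305.4,185),(350.7,265.0),(224.3,295.)],
   "side":[(200+159/2,80+154/2),(200+383/2,80+264/2),(200+220/2,80+469/2),None],
   "wrist":[None,None,(471*1.4-560,54*1.4),(671*1.4-560,124*1.4)]}
for i in range(4):
    o=[(F[n],c[n][i]) for n in c if c[n][i] is not None]
    print("corner",i,[plane(f,p,.012)[:2].round(4).tolist() for f,p in o])
def res(v):
    o=[];u=np.array([np.cos(v[2]),np.sin(v[2])]);w=np.array([-u[1],u[0]])
    for i,(a,b) in enumerate([(1,-1),(-1,-1),(-1,1),(1,1)]):
        P=np.r_[v[:2]+.16*(a*u+b*w),.012]
        for n in c:
            if c[n][i] is not None:o.extend(plane(F[n],c[n][i],.012)[:2]-P[:2])
    return np.array(o)*1e3
s=least_squares(res,[.58,-.1,-.3],loss='soft_l1');print("board",s.x.round(4),res(s.x).round(1))
bx,by,th=s.x;print("stop",bx+.12*np.cos(th),by+.12*np.sin(th))
M={}
for n,p in(("scene",(286,216)),("side",(312,220)),("wrist",(147,264))):
    best=[d for d in masks_of("vblock",F[n]) if np.hypot(d["extent"][0]-p[0],d["extent"][1]-p[1])<25]
    if best: M[n]=best[0]["pixels"].astype(np.float32); print(n,best[0]["p"],M[n].sum())
def cost(v,ns=("scene","side")):
    R=Ro.from_euler('z',v[2]).as_matrix();k=0
    for n in ns:
        if n in M:
            S=sil(F[n],R,[v[0]/100,v[1]/100,.012]);k+=np.abs(S-M[n]).sum()/M[n].sum()
    return k
for y0 in(th-.2,th,th+.2):
    q=minimize(cost,[53.8,-8.4,y0],method="Nelder-Mead",options=dict(initial_simplex=[[53.8,-8.4,y0],[55,-8.4,y0],[53.8,-7.4,y0],[53.8,-8.4,y0+.15]]))
    print(q.x.round(3),round(q.fun,3),"wrist",round(cost(q.x,("wrist",)),3))
def hand(): pass
w,d=F["wrist"],None
for nm,z in(("brass_stub",.012),("jar",.012),("screwdriver",.012)):
    print(nm,[(n,plane(F[n],tip_of(nm,F[n])[0]["point"],z)[:2].round(3).tolist()) for n in F if tip_of(nm,F[n])])
v=q.x;R=Ro.from_euler('z',v[2]).as_matrix()
out=[]
for n,(x,y) in(("scene",(286,216)),("side",(312,220))):
    im=cv2.resize(F[n]["img"][y-45:y+45,x-45:x+45],(400,400),interpolation=cv2.INTER_CUBIC)
    B,H=blockpts(R,[v[0]/100,v[1]/100,.012])
    for A in(B,H): cv2.polylines(im,[((proj(F[n],A)-[x-45,y-45]+.5)*400/90).astype(np.int32)],True,(255,0,0))
    out.append(im)
cv2.imwrite("pics/fit.png",np.hstack(out)[:,:,::-1])
E
```

```text
corner 0 [[0.6816, -0.2926], [0.6785, -0.293]]
corner 1 [[0.3878, -0.1846], [0.3814, -0.1898]]
corner 2 [[0.4926, 0.1103], [0.4875, 0.1057], [0.4872, 0.1085]]
corner 3 [[0.7855, 0.0027], [0.7879, 0.0046]]
board [ 0.5845 -0.0929 -0.3415] [-0.1  4.6 -3.2  4.2  7.6  5.5  1.2  0.3  5.3 -1.1  0.1 -5.8 -0.1 -3.
 -3.4 -1.5 -1.   0.3]
stop 0.6975988853595463 -0.13306705801180993
scene 0.86 981.0
side 0.95 1503.0
wrist 0.79 3951.0
[53.603 -8.444 -0.312] 0.122 wrist 0.47
[53.593 -8.384 -0.289] 0.129 wrist 0.462
[53.616 -8.383 -0.28 ] 0.126 wrist 0.465
brass_stub [('scene', [0.622, 0.046]), ('side', [0.612, 0.041]), ('wrist', [0.608, 0.05])]
jar [('scene', [0.46, -0.197]), ('side', [0.577, -0.082])]
screwdriver [('scene', [0.598, -0.245]), ('side', [0.604, -0.234]), ('wrist', [0.598, -0.24])]
```

View pics/fit.png

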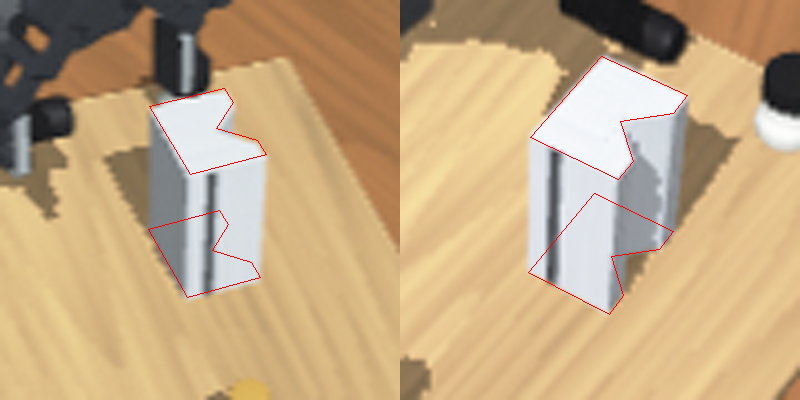

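The red outline of the 45x60x95 model fits the block on the board in both views: scene about (286,216), side about (312,220). So size, choice and groove direction are confirmed. Board yaw is -0.34, block yaw -0.30. I now go behind it with the fingers spread about 34 mm, so that they push on the two lands.

step_arm:
  commands:
    - [-0.128,-0.405,0.166,0,0,0.298,0.2]
    - [-0.128,-0.405,0.166,0,0,0.298,0.2]
    - [-0.128,-0.405,0.166,0,0,0.298,0.2]
    - [-0.128,-0.405,0.166,0,0,0.298,0.2]
    - [-0.128,-0.405,0.166,0,0,0.298,0.2]
    - [-0.128,-0.405,0.166,0,0,0.298,0.2]
    - [-0.128,-0.405,0.166,0,0,0.298,0.2]
    - [-0.128,-0.405,0.166,0,0,0.298,0.2]
    - [-0.128,-0.405,0.166,0,0,0.298,0.2]
    - [-0.128,-0.405,0.2,0,0,0.298,0.2]

```text
clock: 4.2
tcp_pos: [0.4736, -0.064, 0.2048]
orientation: [-3.104, 0.481, -0.005]
contact_force: [0.3, -0.3, -0.0]
grip_width: 0.0343
```

step_arm:
  commands:
    - [0,0,0.088,0,0,0,0.2]
    - [0,0,0.088,0,0,0,0.2]
    - [0,0,0.088,0,0,0,0.2]
    - [0,0,0.088,0,0,0,0.2]
    - [0.01,0,0.088,0,0,0,0.2]
    - [0.02,0,0.088,0,0,0,0.2]
    - [0.03,0,0.088,0,0,0,0.2]
    - [0.03,0,0.088,0,0,0,0.2]
    - [0.03,0,0.088,0,0,0,0.2]
    - [0.03,0,0.088,0,0,0,0.2]

```text
clock: 5.45
tcp_pos: [0.4878, -0.0685, 0.1608]
orientation: [-3.104, 0.481, -0.005]
contact_force: [-0.3, 0.3, 0.4]
grip_width: 0.0342
```

Run:
```python
from h import *
f=grab_frame("side");g=grab_frame("wrist");w=f["img"][120:280,220:420]
a=cv2.resize(w,(500,400),interpolation=cv2.INTER_CUBIC);b=cv2.resize(g["img"],(300,225))
cv2.imwrite("pics/b.png",np.hstack([a,cv2.copyMakeBorder(b,0,175,0,0,0)])[:,:,::-1])
```

```text
(no output)
```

View pics/b.png

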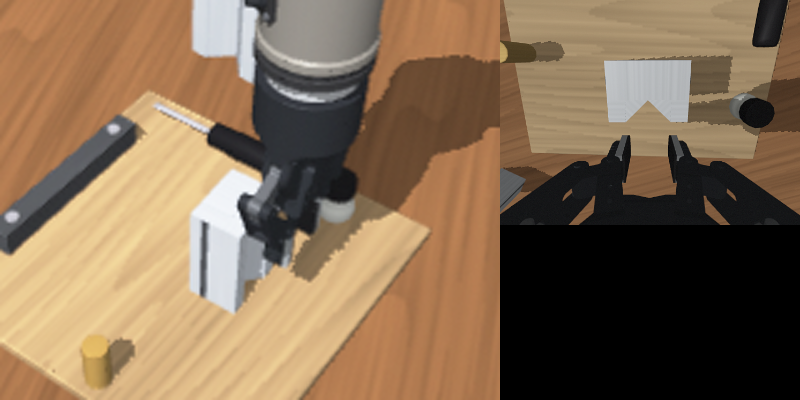

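The wrist view shows the block, centred at about (648,92) in the panel, square to the fingers, and each finger is in line with one land. Pushing slowly now.

step_arm:
  commands:
    - [0.01,0,0,0,0,0,0.2]
    - [0.02,0,0,0,0,0,0.2]
    - [0.028,0,0,0,0,0,0.2]
    - [0.036,0,0,0,0,0,0.2]
    - [0.044,0,0,0,0,0,0.2]
    - [0.052,0,0,0,0,0,0.2]
    - [0.06,0,0,0,0,0,0.2]
    - [0.068,0,0,0,0,0,0.2]
    - [0.076,0,0,0,0,0,0.2]
    - [0.084,0,0,0,0,0,0.2]

```text
clock: 6.8
tcp_pos: [0.5284, -0.0813, 0.161]
orientation: [-3.104, 0.481, -0.006]
contact_force: [0.5, 0.8, 0.9]
grip_width: 0.0342
```

Run:
```python
from h import *
f=grab_frame("side");g=grab_frame("wrist");w=f["img"][120:280,220:420]
a=cv2.resize(w,(500,400),interpolation=cv2.INTER_CUBIC);b=cv2.resize(g["img"],(300,225))
cv2.imwrite("pics/c.png",np.hstack([a,cv2.copyMakeBorder(b,0,175,0,0,0)])[:,:,::-1])
```

```text
(no output)
```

View pics/c.png

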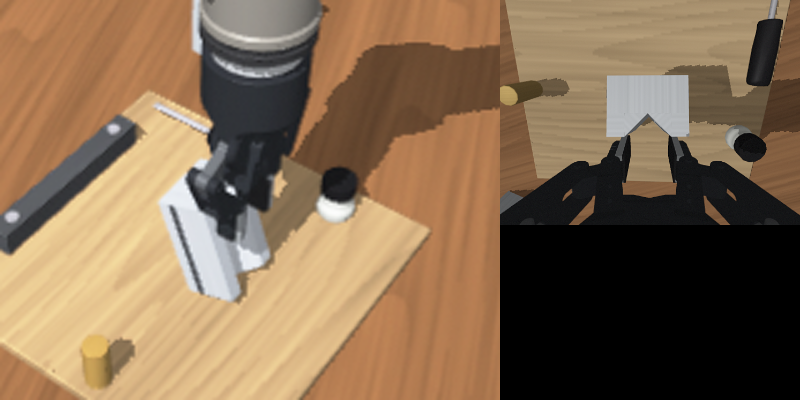

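The block is tipping about its lower front edge, not sliding. I keep pushing.

step_arm:
  commands:
    - [0.008,0,0,0,0,0,0.2]
    - [0.016,0,0,0,0,0,0.2]
    - [0.024,0,0,0,0,0,0.2]
    - [0.032,0,0,0,0,0,0.2]
    - [0.036,0,0,0,0,0,0.2]
    - [0.04,0,0,0,0,0,0.2]
    - [0.04,0,0,0,0,0,0.2]
    - [0.04,0,0,0,0,0,0.2]
    - [0.02,0,0,0,0,0,0.2]
    - [0.0,0,0,0,0,0,0.2]

```text
clock: 8.15
tcp_pos: [0.5276, -0.0812, 0.1609]
orientation: [-3.104, 0.481, -0.005]
contact_force: [-1.0, -0.2, 0.3]
grip_width: 0.0343
```

step_arm:
  commands:
    - [-0.05,0,0,0,0,0,0.2]
    - [-0.1,0,0,0,0,0,0.2]
    - [-0.14,0,0,0,0,0,0.2]
    - [-0.14,0,0,0,0,0,0.2]
    - [-0.14,0,0,0,0,0,0.2]
    - [-0.14,0,0,0,0,0,0.2]
    - [-0.14,0,0,0,0,0,0.2]
    - [-0.14,0,0,0,0,0,0.2]
    - [-0.14,0,0,0,0,0,0.2]
    - [-0.14,0,0,0,0,0,0.2]

```text
clock: 9.4
tcp_pos: [0.4609, -0.06, 0.1607]
orientation: [-3.104, 0.481, -0.005]
contact_force: [-0.4, -0.6, 0.6]
grip_width: 0.0342
```

```bash
cat >> h.py <<'E'
from scipy.optimize import minimize
from scipy.spatial.transform import Rotation as Ro
def lying(F,p,g):
    M={}
    for n in F:
        pr=proj(F[n],[g[0]/100,g[1]/100,.035])[0]
        m=[d for d in masks_of("vblock",F[n]) if np.hypot(*(np.array(d["extent"][:2])-pr))<35]
        if m: M[n]=m[0]["pixels"].astype(np.float32);print(n,round(m[0]["p"],2),M[n].sum())
    # local: block z -> along u, block x -> down
    def pose(v):
        c,s=np.cos(v[2]),np.sin(v[2]);R=np.array([[0,-s,c],[0,c,s],[-1,0,0]]).astype(float)
        return R,np.array([v[0]/100,v[1]/100,.0345])-R[:,2]*.0475
    def cost(v,ns=None): return sum(np.abs(sil(F[n],*pose(v))-M[n]).sum()/M[n].sum() for n in (ns or M))
    g=np.array(g,float);S=[g]+[g+d for d in np.diag([1,1,.12])]
    q=minimize(cost,g,method="Nelder-Mead",options=dict(initial_simplex=S))
    print("mid,yaw",q.x.round(3),"cost",round(q.fun,3));R,t=pose(q.x)
    return q.x,t+R[:,2]*.095,R,t
E
python3 - <<'E'
from h import *
F={n:grab_frame(n) for n in("scene","side","wrist")}
for n in F: save(F[n],"d_"+n)
x,h,R,t=lying({n:F[n] for n in("scene","side")},None,[60,-10.5,-.3])
th=-.3415;u=np.array([np.cos(th),np.sin(th)]);w=np.array([-u[1],u[0]])
d=h[:2]-[.6976,-.1331];print("head rel stop u,w",d@u,d@w,h)
a=F["side"]["img"][120:280,220:420].copy()
B,H=blockpts(R,t)
a=cv2.resize(a,(500,400),interpolation=cv2.INTER_CUBIC)
for A in(B,H):cv2.polylines(a,[((proj(F["side"],A)-[220,120]+.5)*2.5).astype(np.int32)],True,(255,0,0))
b=cv2.resize(F["wrist"]["img"],(300,225))
cv2.imwrite("pics/d.png",np.hstack([a,cv2.copyMakeBorder(b,0,175,0,0,0)])[:,:,::-1])
print({n:[np.round(d["point"]).tolist() for d in tip_of("stop",F[n])][:1] for n in F})
print({n:[plane(F[n],d["point"],.012).round(4).tolist() for d in tip_of("stop",F[n])][:1] for n in F})
E
```

```text
scene 0.88 1242.0
side 0.74 1596.0
mid,yaw [ 60.482 -10.472  -0.281] cost 0.129
head rel stop u,w -0.049511061093115434 -0.0014553877867204863 [ 0.65046063 -0.11789005  0.0345    ]
{'scene': [[227.0, 244.0]], 'side': [[247.0, 200.0]], 'wrist': []}
{'scene': [[0.6915, -0.1259, 0.012]], 'side': [[0.7026, -0.1285, 0.012]], 'wrist': []}
```

View pics/d.png

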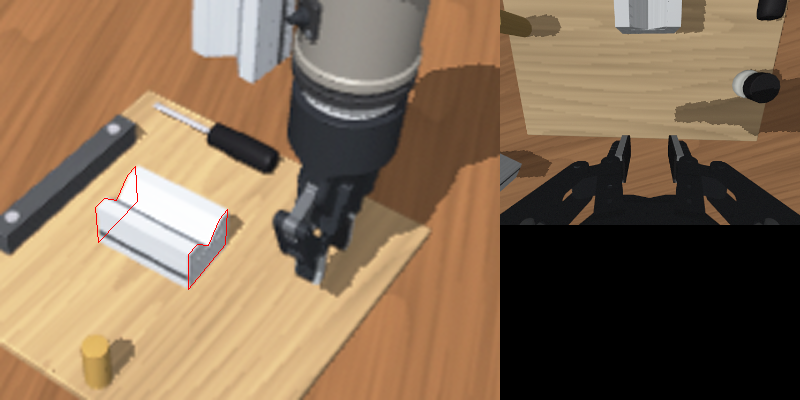

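The block lies groove up, side view about (160,225) in the panel, with its head about 50 mm short of the bar. The other things have not moved. Now I lower behind its tail and turn to the board's yaw.

step_arm:
  commands:
    - [0,-0.008,0.06,0,0,0.0053,0.2]
    - [0,-0.008,0.13,0,0,0.0053,0.2]
    - [0,-0.008,0.13,0,0,0.0053,0.2]
    - [0,-0.008,0.13,0,0,0.0053,0.2]
    - [0,-0.008,0.13,0,0,0.0053,0.2]
    - [0,-0.008,0.13,0,0,0.0053,0.2]
    - [0.04,-0.008,0.13,0,0,0.0053,0.2]
    - [0.08,-0.008,0.13,0,0,0.0053,0.2]
    - [0.08,-0.008,0.13,0,0,0.0053,0.2]
    - [0.08,-0.008,0.13,0,0,0.0053,0.2]

```text
clock: 11.2
tcp_pos: [0.4995, -0.068, 0.0958]
orientation: [-3.095, 0.533, -0.004]
contact_force: [-0.5, 0.3, 0.1]
grip_width: 0.0339
```

Run:
```python
from h import *
o=readout.get_obs();R=Ro.from_rotvec(o["orientation"]).as_matrix()
print("tool yaw",np.arctan2(R[1,0],R[0,0]),o["tcp_pos"])
th=-.3415;u=np.array([np.cos(th),np.sin(th)]);w=np.array([-u[1],u[0]])
d=o["tcp_pos"][:2]-[.6976,-.1331];print("tcp u,w",d@u,d@w)
F=grab_frame("wrist");save(F,"e_w");s=grab_frame("side")
a=cv2.resize(s["img"][120:280,220:420],(400,320));b=cv2.resize(F["img"],(400,300))
cv2.imwrite("pics/e.png",np.hstack([a,cv2.copyMakeBorder(b,0,20,0,0,0)])[:,:,::-1])
```

```text
tool yaw -0.34102556955768754 [ 0.4995165  -0.06804144  0.09582147]
tcp u,w -0.20843301789641577 -0.005036685126520828
```

View pics/e.png

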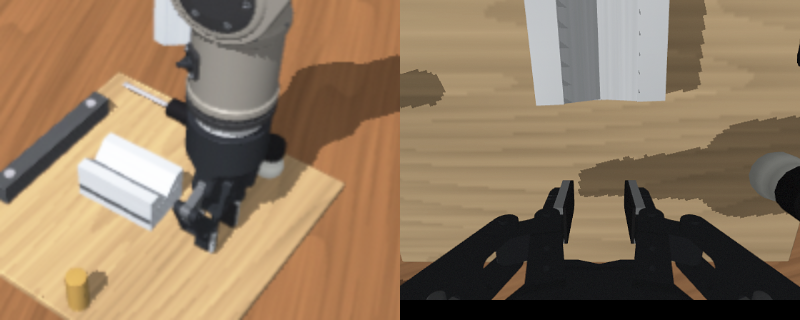

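Both fingers sit low behind the tail end. In the wrist panel the block centre column is about 600 and the fingers about 599. Pushing now.

step_arm:
  commands:
    - [0.04,0,0,0,0,0,0.2]
    - [0.076,0,0,0,0,0,0.2]
    - [0.088,0,0,0,0,0,0.2]
    - [0.098,0,0,0,0,0,0.2]
    - [0.108,0,0,0,0,0,0.2]
    - [0.118,0,0,0,0,0,0.2]
    - [0.128,0,0,0,0,0,0.2]
    - [0.138,0,0,0,0,0,0.2]
    - [0.148,0,0,0,0,0,0.2]
    - [0.158,0,0,0,0,0,0.2]

```text
clock: 12.55
tcp_pos: [0.5717, -0.0936, 0.0955]
orientation: [-3.095, 0.532, 0.005]
contact_force: [-5.3, 1.7, 4.9]
grip_width: 0.0341
```

Run:
```python
from h import *
o=readout.get_obs();print(o["tcp_pos"],o["contact_force"])
F={n:grab_frame(n) for n in("scene","side","wrist")}
x,h,R,t=lying({n:F[n] for n in("scene","side")},None,[62.5,-11.1,-.33])
th=-.3415;u=np.array([np.cos(th),np.sin(th)]);w=np.array([-u[1],u[0]])
for p in(h[:2],o["tcp_pos"][:2]):
    d=p-[.6976,-.1331];print("rel stop u,w",d@u,d@w)
a=cv2.resize(F["side"]["img"][120:280,220:420],(400,320));b=cv2.resize(F["wrist"]["img"],(400,300))
cv2.imwrite("pics/f.png",np.hstack([a,cv2.copyMakeBorder(b,0,20,0,0,0)])[:,:,::-1])
```

```text
[ 0.57169377 -0.09359702  0.09546719] [-5.2671271   1.70556978  4.8971229 ]
scene 0.69 1167.0
side 0.89 870.0
mid,yaw [ 62.892 -11.264  -0.381] cost 0.865
rel stop u,w -0.02409822513523077 -0.005609956152881193
rel stop u,w -0.1318651495189221 -0.004944286862505108
```

View pics/f.png

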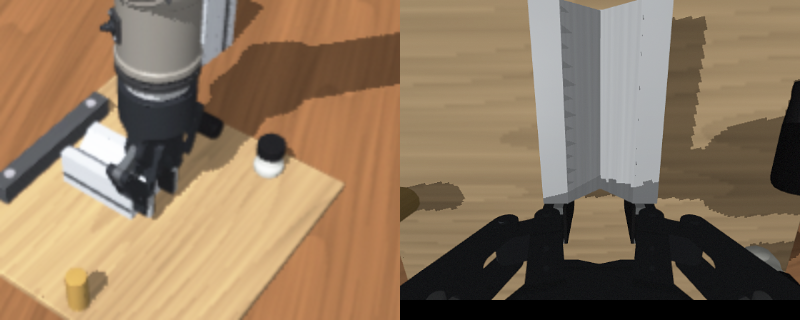

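The block travels square with the fingers, at about 5.5 N drag, with roughly 26 mm left to the bar.

step_arm:
  commands:
    - [0.008,0,0,0,0,0,0.2]
    - [0.014,0,0,0,0,0,0.2]
    - [0.02,0,0,0,0,0,0.2]
    - [0.026,0,0,0,0,0,0.2]
    - [0.03,0,0,0,0,0,0.2]
    - [0.034,0,0,0,0,0,0.2]
    - [0.037,0,0,0,0,0,0.2]
    - [0.04,0,0,0,0,0,0.2]
    - [0.042,0,0,0,0,0,0.2]
    - [0.044,0,0,0,0,0,0.2]

```text
clock: 14.05
tcp_pos: [0.5937, -0.1014, 0.0955]
orientation: [-3.095, 0.532, -0.001]
contact_force: [-3.2, 0.8, -2.0]
grip_width: 0.0341
```

step_arm:
  commands:
    - [0.001,0,0,0,0,0,0.2]
    - [0.002,0,0,0,0,0,0.2]
    - [0.003,0,0,0,0,0,0.2]
    - [0.004,0,0,0,0,0,0.2]
    - [0.005,0,0,0,0,0,0.2]
    - [0.006,0,0,0,0,0,0.2]
    - [0.007,0,0,0,0,0,0.2]
    - [0.008,0,0,0,0,0,0.2]
    - [0.008,0,0,0,0,0,0.2]
    - [0.008,0,0,0,0,0,0.2]

```text
clock: 15.3
tcp_pos: [0.5971, -0.1026, 0.0955]
orientation: [-3.095, 0.532, 0.001]
contact_force: [-4.3, 1.3, 2.0]
grip_width: 0.0342
```

step_arm:
  commands:
    - [0.001,0,0,0,0,0,0.2]
    - [0.002,0,0,0,0,0,0.2]
    - [0.003,0,0,0,0,0,0.2]
    - [0.004,0,0,0,0,0,0.2]
    - [0.005,0,0,0,0,0,0.2]
    - [0.006,0,0,0,0,0,0.2]
    - [0.006,0,0,0,0,0,0.2]
    - [0.006,0,0,0,0,0,0.2]
    - [0.006,0,0,0,0,0,0.2]
    - [0.006,0,0,0,0,0,0.2]

```text
clock: 16.55
tcp_pos: [0.5974, -0.1027, 0.0955]
orientation: [-3.094, 0.532, 0.01]
contact_force: [-12.6, 4.8, 10.9]
grip_width: 0.0343
```

The force rose to 13 N with the motion stalled, so the block is against the bar. I'll press a little more to square it, back off, raise, and look.

step_arm:
  commands:
    - [0.002,0,0,0,0,0,0.2]
    - [0.004,0,0,0,0,0,0.2]
    - [0.006,0,0,0,0,0,0.2]
    - [0.008,0,0,0,0,0,0.2]
    - [0.008,0,0,0,0,0,0.2]
    - [0.008,0,0,0,0,0,0.2]
    - [0.008,0,0,0,0,0,0.2]
    - [0.008,0,0,0,0,0,0.2]
    - [0.008,0,0,0,0,0,0.2]
    - [0.008,0,0,0,0,0,0.2]

```text
clock: 17.8
tcp_pos: [0.5978, -0.1029, 0.0953]
orientation: [-3.092, 0.531, 0.023]
contact_force: [-14.5, 5.5, 12.2]
grip_width: 0.0343
```

step_arm:
  commands:
    - [-0.004,0,0,0,0,0,0.2]
    - [-0.012,0,0,0,0,0,0.2]
    - [-0.04,0,0,0,0,0,0.2]
    - [-0.08,0,0,0,0,0,0.2]
    - [-0.08,0,-0.1,0,0,0,0.2]
    - [-0.08,0,-0.2,0,0,0,0.2]
    - [-0.08,0,-0.3,0,0,0,0.2]
    - [0.06,0,-0.35,0,0,0,0.2]
    - [0.1,0,-0.35,0,0,0,0.2]
    - [0.1,0,-0.35,0,0,0,0.2]

```text
clock: 19.05
tcp_pos: [0.6486, -0.1213, 0.2697]
orientation: [-3.093, 0.532, 0.02]
contact_force: [-0.5, 0.3, 0.2]
grip_width: 0.0338
```

Run:
```python
from h import *
o=readout.get_obs();print(o["tcp_pos"],o["contact_force"])
F={n:grab_frame(n) for n in("scene","side","wrist")}
x,h,R,t=lying({n:F[n] for n in("scene","side","wrist")},None,[65,-11.8,-.33])
th=-.3415;u=np.array([np.cos(th),np.sin(th)]);w=np.array([-u[1],u[0]])
d=h[:2]-[.6976,-.1331];print("rel stop u,w",d@u,d@w)
a=cv2.resize(F["side"]["img"][110:280,200:412],(400,320),interpolation=cv2.INTER_CUBIC);b=cv2.resize(F["wrist"]["img"],(400,300))
cv2.imwrite("pics/g.png",np.hstack([a,cv2.copyMakeBorder(b,0,20,0,0,0)])[:,:,::-1])
save(F["wrist"],"g_w")
```

```text
[ 0.64857341 -0.12134598  0.26972578] [-0.50662552  0.33498893  0.1608291 ]
scene 0.96 1148.0
side 0.87 1581.0
wrist 0.68 7031.0
mid,yaw [ 65.04  -12.22   -0.351] cost 0.167
rel stop u,w -0.000628095387995512 -0.005986446252354516
```

View pics/g.png

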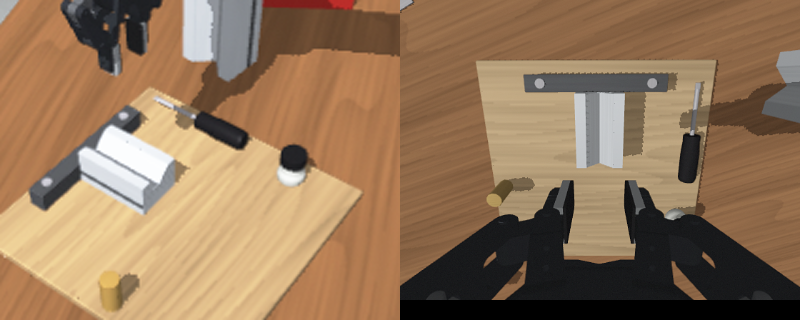

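The side view at (120,165) and the wrist view at (600,93) show the head against the bar near its middle, with the groove up. One close crop to confirm it sits flat.

Run:
```python
from h import *
i=cv2.imread("pics/g_w.png")[95:245,160:390]
cv2.imwrite("pics/h.png",cv2.resize(i,(780,510),interpolation=cv2.INTER_CUBIC))
```

```text
(no output)
```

View pics/h.png

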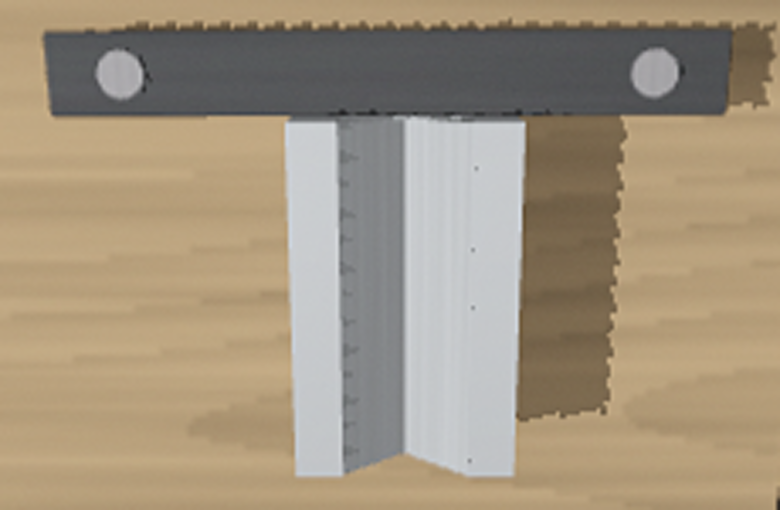

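The crop shows the head edge at rows 118-122, parallel to the bar face from column 288 to 525 and well within the bar's length. Handing in.

```bash
python3 -c "
from h import *
print(r.hand_in())"
```

```text
the job is handed in; nothing more can be done
None
```

I tipped the V-block over onto its plain face by pushing high on the two lands either side of its groove. I then pushed its tail end along the board, with both fingers low, until the head met the stop bar, and handed the job in at about 19.5 s of the 42 s.

- **Contact with the bar:** the motion stalled and the push force rose from about 5 N to about 15 N in the horizontal plane. I then backed the gripper off and raised it clear, with the force reading back near zero.
- **Final position:** the last fit to all three cameras puts the head 0.6 mm from the bar face, which is within the calibration error, and 6 mm off the bar's middle. The block's yaw is -0.351 against -0.342 for the board. The last close crop shows the groove facing up and the head edge parallel to the bar.
- **Other things on the board:** I checked the stub, jar and screwdriver by eye only, and they look unmoved.
- **Disagreements:**
  - One fit made partway through the push was poor (cost 0.87) because the arm hid the block, so I did not use it.
  - The raw corner readings for the board were off by up to about 8 mm.
  - The two cameras' readings of the stop point were about 11 mm apart in a later check, so I relied on the contact force for the last few millimetres.

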